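# Find the loose screw cap and mark its jar

## Robot

A 6-joint arm with a two-finger parallel gripper is mounted at the origin on a cart in front of the work surface, level with it; the furniture and walls round the work are solid. World frame = base frame: x ahead of the robot, y to its left, z up, the work surface at z = 0. Lengths are in m, angles in rad, forces in N, time in s.
With the tool pointing down it reaches from about 0.425 to 0.925 m from the base axis. Payload 12.5 kg.
Tool frame: the origin (TCP) lies on the mounting face of the last link; the fingertips stand 173 mm ahead of it and the grasp point (between the pads) lies 155 mm ahead of it; z points along the fingers, y is the direction in which the jaws open and shut (so a half turn about z gives the same grasp; the last joint's range is limited). The gripper opens to 85 mm and grips with 20 to 120 N. Pads are 22 mm wide; open, the fingers measure 114 mm over their backs; the gripper's body (76 mm by 85 mm) begins 54 mm behind the grasp point. The pads swing forward as they close: fully open they stand 13 mm farther back than shut.
Start: joints at [1.047, 0.491, 1.559, -0, 1.092, -0.106], TCP at [0.254, 0.571, 0.405] pointing down, gripper open.
Joint ranges: [-3.1, 3.1], [-0.84, 2.19], [0.05, 2.79], [-1.13, 4.28], [0.06, 2.93], [-2.69, 2.69]. Speed limits (rad/s): [2.22, 2.22, 2.79, 3.14, 3.14, 3.14].

## Interface

Orientations are given as [roll, pitch, yaw] about the fixed x, y, z axes, in that order (R = Rz(yaw) Ry(pitch) Rx(roll)).
In Python, from station import env gives the robot as it stands.
- The arm moves only by the tool move_arm, never from a script. Its argument "commands" is a list of rows, each an object with "xyz": the shift along the tool's x, y, z in m, a list of three; "angular": the turn, a rotation vector about the tool's x, y, z in rad, a list of three. A call has 1 to 5 rows; each row shifts and turns the commanded pose from where the row before left it, along the tool's axes as they then stand; what a row does not reach is not made up. A row lasts 1/10 s, in which the tool goes at most 50 mm and 8.59 degrees, less where a joint would pass 70% of its speed; a pose out of reach is approached as far as the arm can. A call with a gripper value outside its range is refused whole. "hand" is the gripper's target within -1 to 1 (fully open at 1, half-way at 0, shut at -1), set as the call begins (left out, the last holds). The fingers move at their own pace and stop on an object; "newtons" is the grip in N (left out, the last holds). Time passes only in rows, so rows that do not move let the fingers close. It gives the time, the measured TCP pose, the force and the opening at its end, in the units of the state.
- env.get_state(): the state, without advancing time (a new reading comes with each control period).
- env.capture(name): name is "side" or "top" or "wrist"; returns a dict with "frame" (384x512x3 uint8, blue, green, red), "depth" (384x512 float32, m along the optical axis (not along the pixel's ray), 0 where there is no reading), "fx", "fy", "cx", "cy" (pixels), "pose" (4x4, takes a point from camera to world coordinates); the wrist camera has in their place "tool_from_camera" (4x4, takes a point from camera to tool coordinates, whose origin is the TCP and whose axes are the flange's). Camera axes: x right, y down, z forward; pixel columns grow to the right and rows downward; lengths in m; the calibration is good to about 2 mm. The wrist camera is an equidistant fisheye: a pixel r from the principal point sees the ray r / f radians off the axis. A picture is of the moment at which its call begins: read the wrist's pose just before it.
- env.hand_in(): hands the job in, once; it reports no verdict.
The state is a dict: "t": time; "joint_pos": joint angles; "joint_velocities": joint speeds; "joint_efforts": joint torques, N m; "ee_pos": TCP position; "eef_rot": TCP orientation; "ft_force": force on the tool from outside, world axes, zero at the start; "torque": the same for the moment, N m; "gripper_width": opening from 0.0 (shut) to 1.0 (fully open).
Only numpy, scipy, OpenCV 4.12 (cv2) and the standard library are available. Lean on these libraries where they do the work, as an engineer would, in place of code of your own. Each camera call takes 0.05 s, during which the arm holds its last target.

## Task

One of the three jars on the rack has a loose screw cap; the other two are tight, and all look alike. Find it by gripping caps and twisting them gently clockwise, screw the loose one down until it stops firmly without forcing any cap that holds, then slide the black pointer along its rail until it points at that jar. Leave the things round the rack where they are.

Things in the scene. Friction and masses are not known exactly. Their poses are not given: they have to be found in the camera images.
- rack: Fixed plate 130 x 270 x 10 mm on the worktop. Origin on the worktop under its middle; x away from the robot, y to the left along the rail, z up. Three equal cream jars are fixed to it at x = +30 mm, y = +80, 0, -80 mm; the pointer's rail is at x = -50 mm. Exactly one jar, a different one each time, has a loose cap, 0.3 to 0.7 rad short of home.
- cap_left (a point): Centre of the left jar's white ribbed screw cap (rack y = +80 mm), on its upright axis 55 mm above the worktop; it does not turn with the cap. Cap: cylinder of 43 mm diameter, 20 mm high, top 65 mm above the worktop; the jar below is 38 mm across, so fingertips may pass beside it. Clockwise seen from above is tightening.
- cap_middle (a point): The same point of the middle jar's cap (rack y = 0). The loose cap turns with about 0.06 N m of drag and, turned clockwise, stops firmly when home; a cap within 0.1 rad of home counts. Do not unscrew it: its thread ends 1.2 rad from home.
- cap_right (a point): The same point of the right jar's cap (rack y = -80 mm). A tight cap, and the loose one once home, holds: it gives only springily on its rubber liner, with 4 N m per rad, and springs back. Twisting a holding cap by more than 0.2 rad (0.8 N m) damages it; 0.3 N m (0.075 rad) is enough to tell that it holds, and to seat the loose one.
- pointer_grip (a point): Middle of the pointer's upright black fin, 14 mm thick along the rail (rack y), 22 mm deep; this point is 55 mm and the fin's top 67 mm above the worktop. It stands on a carriage 28 mm long, its top 26 mm above the worktop. It slides along rack y with 1.5 N of friction and stays where it is left; it starts parked left of the left jar.
- pointer_aim (a point): The point 80 mm ahead of pointer_grip, at the line of the jar axes: it is on a jar's axis when the pointer points exactly at that jar.
- pointer (a joint): Travel of the pointer from the left end of its rail towards the right (rack -y), m, 0 to 0.244. The left, middle and right jars are at 0.042, 0.122 and 0.202.
- vial: Bystander: small stoppered vial, 32 mm across and 70 mm high, standing behind the jars. Origin under its centre.
- tape: Bystander: roll of tape, 67 mm across and 19 mm high, lying behind the jars. Origin under its centre.

How it is judged:
By the outcome, as a careful person would: the job done as asked, in the order asked, and still so for the second after the job is handed in, with the robot touching nothing.
It also fails if it takes over 64 s, if anything falls off the work surface, if the arm or the gripper's body presses on something with over 40 N, if the wrist force passes 120 N, or if a joint passes its speed limit or range.

## Working session

There is one attempt and no reset: what is moved stays moved. The work goes in short steps, Python scripts to look and compute and a tool call to move; the robot and the scene stay as the last step left them, time stands still between calls to the robot, and variables do not carry over. Pictures are saved under pics/ and viewed, and the job is handed in when it is done.

Besides the shell and the picture viewer there is one more tool, called after "Emit:" as a command line: name --argument value ..., lists and objects as JSON in quotes. move_arm: Moves the arm, as the interface text tells. Its arguments: {"type":"object","properties":{"commands":{"type":"array","items":{"type":"object","properties":{"xyz":{"type":"array","items":{"type":"number"}},"angular":{"type":"array","items":{"type":"number"}}}}},"hand":{"type":"number"},"newtons":{"type":"number"}},"required":["commands"]}

```bash
mkdir -p pics; ls
python3 - <<'E'
from station import env
import cv2
s=env.get_state()
for k,v in s.items(): print(k,v)
for n in("top","side"):
    c=env.capture(n); cv2.imwrite(f"pics/{n}0.png",c["frame"]); print(n,c["fx"],c["fy"],c["cx"],c["cy"],c["pose"])
E
```

```text
pics
t 0.0
joint_pos [ 1.04738779e+00  4.91600829e-01  1.55950634e+00  1.46595085e-05
  1.09168341e+00 -1.05634879e-01]
joint_velocities [-0.00042185  0.00095688 -0.0011694  -0.00100557  0.00031738 -0.00042221]
joint_efforts [-1.82509666e-03 -6.18440866e+01 -2.61595362e+01 -1.89437574e-04
  3.94817238e-03  4.22544099e-05]
ee_pos [0.25355689 0.571212   0.40408238]
eef_rot [-3.14040277e+00 -1.39236194e-04  2.72381215e+00]
ft_force [ 0.41688575 -0.39321741 -0.40440928]
torque [ 0.02268171 -0.0344055  -0.01415308]
gripper_width 1.0035323153667262
top 488.2431376159847 488.2431376159847 255.39968733106664 192.24884215505372 [[-0.0902481  -0.9759375   0.19849753  0.38499051]
 [-0.99591588  0.08896068 -0.01541303  0.38515291]
 [-0.00261632 -0.19907784 -0.97998019  0.91750279]
 [ 0.          0.          0.          1.        ]]
side 423.9098860302342 423.9098860302342 262.09357089026383 191.66599910048333 [[ 0.85331713 -0.23192737  0.46696848  0.17961639]
 [-0.5213472  -0.39131391  0.75833404 -0.28106309]
 [ 0.00685284 -0.89055214 -0.45482955  0.46662277]
 [ 0.          0.          0.          1.        ]]
```

View pics/top0.png

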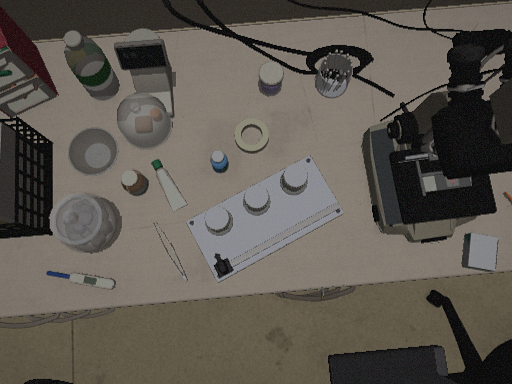

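View pics/side0.png

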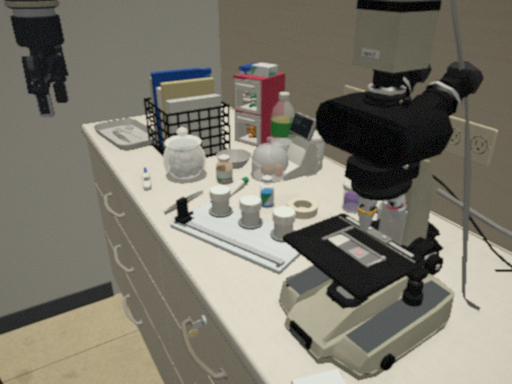

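The top view shows the caps at about (217,219), (257,198) and (294,178), with the pointer at (222,264). Next I'll measure them.

```bash
cat > h.py <<'E'
import numpy as np, cv2
def ray(c,u,v,z):
    d=c["pose"][:3,:3]@np.array([(u-c["cx"])/c["fx"],(v-c["cy"])/c["fy"],1]); o=c["pose"][:3,3]
    return o+d*(z-o[2])/d[2]
def proj(c,p):
    q=c["pose"][:3,:3].T@(np.array(p)-c["pose"][:3,3]); return c["fx"]*q[0]/q[2]+c["cx"],c["fy"]*q[1]/q[2]+c["cy"]
def world(c):
    v,u=np.mgrid[:384,:512]; d=c["depth"].astype(float)
    P=np.stack([(u-c["cx"])/c["fx"]*d,(v-c["cy"])/c["fy"]*d,d],-1)
    W=P@c["pose"][:3,:3].T+c["pose"][:3,3]; W[d==0]=np.nan; return W
E
python3 - <<'E'
from station import env
from h import *
c=env.capture("top");W=world(c)
np.save("W.npy",W)
x0,y0,x1,y1=170,140,360,290
cv2.imwrite("pics/topz.png",cv2.resize(c["frame"][y0:y1,x0:x1],None,fx=4,fy=4,interpolation=cv2.INTER_CUBIC))
m=(np.nan_to_num(W[...,2])>0.058)&(np.nan_to_num(W[...,2])<0.075)
m[:140]=0;m[290:]=0;m[:,:170]=0;m[:,360:]=0
n,l,st,ce=cv2.connectedComponentsWithStats(m.astype(np.uint8))
for i in range(1,n):
    if st[i,4]>15: print(st[i],ce[i],np.nanmean(W[l==i],0),np.nanmedian(W[l==i],0),"ray",ray(c,*ce[i],0.065))
c=env.capture("side");W=world(c)
m=(np.nan_to_num(W[...,2])>0.058)&(np.nan_to_num(W[...,2])<0.075)
m[:180]=0;m[260:]=0;m[:,:165]=0;m[:,310:]=0
n,l,st,ce=cv2.connectedComponentsWithStats(m.astype(np.uint8))
for i in range(1,n):
    if st[i,4]>15: print(st[i],ce[i],np.nanmean(W[l==i],0),np.nanmedian(W[l==i],0))
E
```

```text
[211 150  13  14 135] [217.27407407 156.32592593] [0.62874305 0.43419962 0.06930428] [0.62887308 0.43422351 0.06955448] ray [0.62997532 0.43445019 0.065     ]
[283 164  25  24 459] [295.01960784 175.59259259] [0.5816873  0.29817995 0.06463884] [0.58152979 0.29833931 0.06478759] ray [0.58157904 0.29821732 0.065     ]
[244 185  25  25 469] [256.25586354 196.53304904] [0.54986381 0.3709229  0.06472456] [0.54974911 0.37102386 0.06469934] ray [0.54978533 0.37093006 0.065     ]
[205 206  25  25 477] [216.63522013 217.81551363] [0.5181314  0.44398812 0.0646892 ] [0.51806707 0.44405669 0.06472987] ray [0.51805627 0.44396985 0.065     ]
[216 260  12  14 104] [221.64423077 266.625     ] [0.4322579  0.44162177 0.06606721] [0.43209392 0.44160543 0.06634469] ray [0.43230971 0.44169208 0.065     ]
[262 180  11   5  35] [266.91428571 181.42857143] [0.62766242 0.42671559 0.06412301] [0.62653313 0.42654202 0.06469915]
[210 185  21  12 212] [219.89150943 190.5754717 ] [0.51917905 0.43886525 0.06448959] [0.51870639 0.4376256  0.06532217]
[240 195  22  14 238] [250.3487395  201.07563025] [0.55057485 0.36579968 0.06476195] [0.55026838 0.36484836 0.06555204]
[176 197  12   9  77] [181.55844156 200.71428571] [0.43341547 0.43738408 0.06456556] [0.43229093 0.43694234 0.06572344]
[273 206  23  15 276] [283.92753623 212.80797101] [0.58208037 0.2927781  0.06461531] [0.58155449 0.2920788  0.06547485]
```

View pics/topz.png

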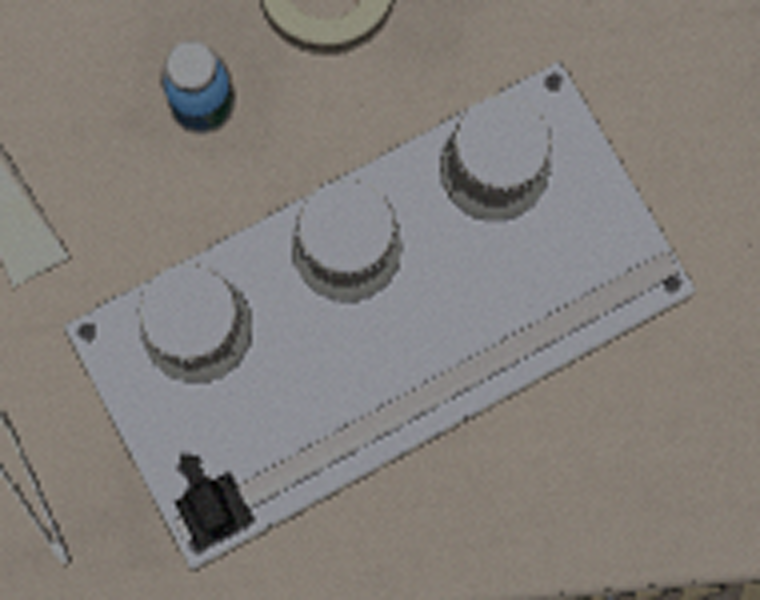

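Emit:
move_arm --commands '[{"angular": [0, 0, 0.115]}, {"angular": [0, 0, 0.115]}, {"angular": [0, 0, 0.113]}, {"xyz": [-0.04, 0.013, 0]}, {"xyz": [-0.04, 0.013, 0]}]' --hand 0.5

```text
invalid input
```

Emit:
move_arm --commands '[{"xyz": [-0.04, 0.013, 0]}, {"xyz": [-0.04, 0.013, 0]}, {"xyz": [-0.04, 0.013, 0]}, {"xyz": [-0.04, 0.013, 0]}, {"xyz": [-0.039, 0.012, 0]}]'

```text
invalid input
```

Emit:
move_arm --commands '[{"xyz": [0, 0, 0.03]}, {"xyz": [0, 0, 0.03]}, {"xyz": [0, 0, 0.03]}, {"xyz": [0, 0, 0.03]}, {"xyz": [0, 0, 0]}]'

```text
invalid input
```

Emit:
move_arm --commands '[{"xyz": [0, 0, 0], "angular": [0, 0, 0.115]}, {"xyz": [0, 0, 0], "angular": [0, 0, 0.115]}, {"xyz": [0, 0, 0], "angular": [0, 0, 0.113]}, {"xyz": [-0.04, 0.013, 0], "angular": [0, 0, 0]}, {"xyz": [-0.04, 0.013, 0], "angular": [0, 0, 0]}]' --hand 0.5 --newtons 40

```text
t: 0.7
ee_pos: [0.3295, 0.5349, 0.4046]
eef_rot: [-3.141, 0.0, 2.383]
ft_force: [0.6, 1.3, -0.1]
gripper_width: 0.748
```

Emit:
move_arm --commands '[{"xyz": [-0.04, 0.013, 0], "angular": [0, 0, 0]}, {"xyz": [-0.04, 0.013, 0], "angular": [0, 0, 0]}, {"xyz": [-0.04, 0.013, 0], "angular": [0, 0, 0]}, {"xyz": [-0.04, 0.013, 0], "angular": [0, 0, 0]}, {"xyz": [-0.039, 0.012, 0], "angular": [0, 0, 0]}]'

```text
t: 1.2
ee_pos: [0.5193, 0.443, 0.4046]
eef_rot: [-3.141, -0.0, 2.381]
ft_force: [-0.5, -0.1, -0.1]
gripper_width: 0.75
```

Emit:
move_arm --commands '[{"xyz": [0, 0, 0.03], "angular": [0, 0, 0]}, {"xyz": [0, 0, 0.03], "angular": [0, 0, 0]}, {"xyz": [0, 0, 0.03], "angular": [0, 0, 0]}, {"xyz": [0, 0, 0.03], "angular": [0, 0, 0]}, {"xyz": [0, 0, 0], "angular": [0, 0, 0]}]'

```text
t: 1.7
ee_pos: [0.5172, 0.4436, 0.2807]
eef_rot: [-3.135, -0.001, 2.381]
ft_force: [0.2, -0.1, 0.6]
gripper_width: 0.751
```

```bash
cat >> h.py <<'E'
def delta(s,xy,z=None):
    from scipy.spatial.transform import Rotation as R
    M=R.from_euler("xyz",s["eef_rot"]).as_matrix(); p=np.array(s["ee_pos"])
    t=np.array([xy[0],xy[1],p[2] if z is None else z]); return M.T@(t-p)
L=(0.5181,0.4440);M_=(0.5498,0.3709);R_=(0.5816,0.2982)
E
python3 - <<'E'
from station import env
from h import *
s=env.get_state();print(s["ee_pos"],s["eef_rot"],s["torque"],delta(s,L,0.21).round(4))
c=env.capture("wrist");cv2.imwrite("pics/w1.png",c["frame"])
E
```

```text
[0.51721803 0.44359552 0.28065438] [-3.13485631e+00 -1.40860493e-03  2.38060479e+00] [ 0.00095203  0.01270588 -0.00159027] [-0.0005  0.0014  0.0706]
```

View pics/w1.png

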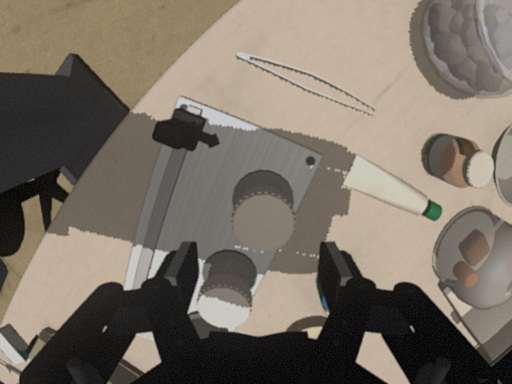

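The fingers straddle the left cap, which sits at about (263,220) between fingertips near x = 185 and 335. I'm descending to grip it.

Emit:
move_arm --commands '[{"xyz": [0, 0.001, 0.025], "angular": [0, 0, 0]}, {"xyz": [0, 0, 0.025], "angular": [0, 0, 0]}, {"xyz": [0, 0, 0.015], "angular": [0, 0, 0]}, {"xyz": [0, 0, 0.007], "angular": [0, 0, 0]}, {"xyz": [0, 0, 0], "angular": [0, 0, 0]}]'

```text
t: 2.25
ee_pos: [0.5186, 0.4449, 0.213]
eef_rot: [3.142, -0.0, 2.381]
ft_force: [0.6, 0.6, 0.1]
gripper_width: 0.753
```

Emit:
move_arm --commands '[{"xyz": [0, 0, 0], "angular": [0, 0, 0]}, {"xyz": [0, 0, 0], "angular": [0, 0, 0]}, {"xyz": [0, 0, 0], "angular": [0, 0, 0]}, {"xyz": [0, 0, 0], "angular": [0, 0, 0]}, {"xyz": [0, 0, 0], "angular": [0, 0, 0]}]' --hand -1 --newtons 40

```text
t: 2.75
ee_pos: [0.5185, 0.4449, 0.2142]
eef_rot: [3.14, 0.0, 2.381]
ft_force: [-2.2, -1.4, 6.8]
gripper_width: 0.489
```

```bash
cat > st.py <<'E'
from station import env
s=env.get_state();print(s["t"],s["ee_pos"].round(4),s["eef_rot"].round(4),"F",s["ft_force"].round(2),"T",s["torque"].round(3),s["gripper_width"],s["joint_pos"].round(3))
E
python3 st.py
```

```text
2.75 [0.5185 0.4449 0.2142] [3.1398e+00 4.0000e-04 2.3809e+00] F [-2.21 -1.4   6.83] T [-0.255  0.216  0.004] 0.4894065153938155 [ 0.613  0.783  1.555 -0.     0.801 -0.198]
```

Emit:
move_arm --commands '[{"xyz": [0, 0, 0], "angular": [0, 0, 0.02]}, {"xyz": [0, 0, 0], "angular": [0, 0, 0.02]}, {"xyz": [0, 0, 0], "angular": [0, 0, 0.0]}]'

```text
t: 3.05
ee_pos: [0.5186, 0.4449, 0.2142]
eef_rot: [3.14, 0.0, 2.34]
ft_force: [-0.8, -2.3, 6.8]
gripper_width: 0.488
```

```bash
python3 st.py
```

```text
3.05 [0.5186 0.4449 0.2142] [3.1397e+00 3.0000e-04 2.3402e+00] F [-0.82 -2.31  6.77] T [-0.185  0.238  0.056] 0.48809829108419617 [ 0.613  0.783  1.555 -0.     0.801 -0.157]
```

Emit:
move_arm --commands '[{"xyz": [0, 0, 0], "angular": [0, 0, 0.02]}, {"xyz": [0, 0, 0], "angular": [0, 0, 0.02]}, {"xyz": [0, 0, 0], "angular": [0, 0, 0.0]}]'

```text
t: 3.35
ee_pos: [0.5186, 0.4449, 0.2142]
eef_rot: [3.14, 0.0, 2.3]
ft_force: [-1.8, -1.0, 6.7]
gripper_width: 0.49
```

```bash
python3 st.py
```

```text
3.35 [0.5186 0.4449 0.2142] [3.1396e+00 2.0000e-04 2.3002e+00] F [-1.81 -0.97  6.66] T [-0.17   0.176  0.089] 0.49003991519545753 [ 0.613  0.783  1.555  0.     0.801 -0.117]
```

Emit:
move_arm --commands '[{"xyz": [0, 0, 0], "angular": [0, 0, 0.03]}, {"xyz": [0, 0, 0], "angular": [0, 0, 0.03]}, {"xyz": [0, 0, 0], "angular": [0, 0, 0.0]}]'

```text
t: 3.65
ee_pos: [0.5186, 0.445, 0.2143]
eef_rot: [3.139, 0.0, 2.24]
ft_force: [-1.5, -0.7, 6.3]
gripper_width: 0.483
```

```bash
python3 st.py
```

```text
3.65 [0.5186 0.445  0.2143] [3.1394e+00 2.0000e-04 2.2400e+00] F [-1.5  -0.72  6.27] T [-0.181  0.141  0.073] 0.4828550974361731 [ 0.613  0.783  1.555 -0.     0.801 -0.057]
```

Emit:
move_arm --commands '[{"xyz": [0, 0, 0], "angular": [0, 0, 0.04]}, {"xyz": [0, 0, 0], "angular": [0, 0, 0.04]}, {"xyz": [0, 0, 0], "angular": [0, 0, 0.04]}, {"xyz": [0, 0, 0], "angular": [0, 0, 0.03]}, {"xyz": [0, 0, 0], "angular": [0, 0, 0.0]}]'

```text
t: 4.15
ee_pos: [0.5187, 0.445, 0.2143]
eef_rot: [3.139, -0.0, 2.09]
ft_force: [-0.4, -0.0, 5.5]
gripper_width: 0.489
```

```bash
python3 st.py
```

```text
4.15 [0.5187 0.445  0.2143] [ 3.1391e+00 -2.0000e-04  2.0898e+00] F [-0.39 -0.03  5.5 ] T [-0.098  0.022  0.027] 0.4886030843637928 [ 0.612  0.783  1.555 -0.     0.801  0.093]
```

Emit:
move_arm --commands '[{"xyz": [0, 0, 0], "angular": [0, 0, 0.025]}, {"xyz": [0, 0, 0], "angular": [0, 0, 0.025]}, {"xyz": [0, 0, 0], "angular": [0, 0, 0.0]}]'

```text
t: 4.45
ee_pos: [0.5187, 0.445, 0.2143]
eef_rot: [3.139, -0.0, 2.04]
ft_force: [-0.8, -1.4, 6.2]
gripper_width: 0.49
```

```bash
python3 st.py
```

```text
4.45 [0.5187 0.445  0.2143] [ 3.1390e+00 -3.0000e-04  2.0401e+00] F [-0.84 -1.39  6.22] T [-0.08  -0.026  0.084] 0.4895319095086635 [ 0.612  0.784  1.555 -0.     0.801  0.143]
```

Emit:
move_arm --commands '[{"xyz": [0, 0, 0], "angular": [0, 0, 0.025]}, {"xyz": [0, 0, 0], "angular": [0, 0, 0.025]}, {"xyz": [0, 0, 0], "angular": [0, 0, 0.0]}]'

```text
t: 4.75
ee_pos: [0.5187, 0.445, 0.2143]
eef_rot: [3.139, -0.0, 1.99]
ft_force: [-0.5, -0.1, 5.6]
gripper_width: 0.489
```

```bash
python3 st.py
```

```text
4.75 [0.5187 0.445  0.2143] [ 3.1389e+00 -5.0000e-04  1.9901e+00] F [-0.45 -0.09  5.6 ] T [-0.054 -0.045  0.023] 0.4893077848164147 [ 0.612  0.783  1.555 -0.     0.801  0.193]
```

Emit:
move_arm --commands '[{"xyz": [0, 0, 0], "angular": [0, 0, 0.025]}, {"xyz": [0, 0, 0], "angular": [0, 0, 0.025]}, {"xyz": [0, 0, 0], "angular": [0, 0, 0.0]}]'

```text
t: 5.05
ee_pos: [0.5188, 0.445, 0.2143]
eef_rot: [3.139, -0.001, 1.94]
ft_force: [0.6, -0.6, 5.5]
gripper_width: 0.487
```

```bash
python3 st.py
```

```text
5.05 [0.5188 0.445  0.2143] [ 3.1387e+00 -6.0000e-04  1.9401e+00] F [ 0.63 -0.55  5.52] T [-0.088 -0.061  0.029] 0.48736465752662533 [ 0.612  0.783  1.555 -0.     0.801  0.243]
```

Emit:
move_arm --commands '[{"xyz": [0, 0, 0], "angular": [0, 0, 0.025]}, {"xyz": [0, 0, 0], "angular": [0, 0, 0.025]}, {"xyz": [0, 0, 0], "angular": [0, 0, 0.0]}]'

```text
t: 5.35
ee_pos: [0.5188, 0.445, 0.2143]
eef_rot: [3.139, -0.001, 1.89]
ft_force: [-0.0, -1.6, 5.3]
gripper_width: 0.489
```

```bash
python3 st.py
```

```text
5.35 [0.5188 0.445  0.2143] [ 3.1387e+00 -7.0000e-04  1.8903e+00] F [-0.01 -1.6   5.34] T [-0.047 -0.098  0.093] 0.48938844109427787 [ 0.612  0.784  1.555 -0.     0.801  0.293]
```

Emit:
move_arm --commands '[{"xyz": [0, 0, 0], "angular": [0, 0, 0.025]}, {"xyz": [0, 0, 0], "angular": [0, 0, 0.025]}, {"xyz": [0, 0, 0], "angular": [0, 0, 0.0]}]'

```text
t: 5.65
ee_pos: [0.5188, 0.445, 0.2143]
eef_rot: [3.139, -0.001, 1.841]
ft_force: [0.7, -0.1, 5.7]
gripper_width: 0.487
```

```bash
python3 st.py
```

```text
5.65 [0.5188 0.445  0.2143] [ 3.1386e+00 -7.0000e-04  1.8406e+00] F [ 0.74 -0.09  5.69] T [-0.042 -0.264  0.274] 0.48658018030836664 [ 0.612  0.784  1.554 -0.     0.8    0.343]
```

Emit:
move_arm --commands '[{"xyz": [0, 0, 0], "angular": [0, 0, 0.015]}, {"xyz": [0, 0, 0], "angular": [0, 0, 0.0]}]'

```text
t: 5.85
ee_pos: [0.5188, 0.4451, 0.2143]
eef_rot: [3.139, -0.001, 1.826]
ft_force: [0.2, -0.0, 5.9]
gripper_width: 0.489
```

```bash
python3 st.py
```

```text
5.85 [0.5188 0.4451 0.2143] [ 3.1386e+00 -8.0000e-04  1.8262e+00] F [ 0.25 -0.02  5.88] T [-0.039 -0.232  0.356] 0.4893101724262657 [ 0.613  0.784  1.554 -0.     0.8    0.357]
```

Emit:
move_arm --commands '[{"xyz": [0, 0, 0], "angular": [0, 0, -0.025]}, {"xyz": [0, 0, 0], "angular": [0, 0, -0.02]}, {"xyz": [0, 0, 0], "angular": [0, 0, 0.0]}]'

```text
t: 6.15
ee_pos: [0.5188, 0.445, 0.2142]
eef_rot: [3.139, -0.001, 1.872]
ft_force: [0.4, -0.4, 5.1]
gripper_width: 0.486
```

Emit:
move_arm --commands '[{"xyz": [0, 0, 0], "angular": [0, 0, 0]}, {"xyz": [0, 0, 0], "angular": [0, 0, 0]}, {"xyz": [0, 0, 0], "angular": [0, 0, 0]}, {"xyz": [0, 0, 0], "angular": [0, 0, 0.0]}]' --hand 0.5

```text
t: 6.55
ee_pos: [0.5184, 0.4448, 0.2127]
eef_rot: [-3.142, -0.0, 1.871]
ft_force: [0.4, -0.6, -0.3]
gripper_width: 0.748
```

Emit:
move_arm --commands '[{"xyz": [0, 0, -0.02], "angular": [0, 0, 0]}, {"xyz": [0, 0, -0.03], "angular": [0, 0, 0]}, {"xyz": [0, 0, -0.03], "angular": [0, 0, 0]}, {"xyz": [0, 0, 0], "angular": [0, 0, 0.0]}]'

```text
t: 6.95
ee_pos: [0.5188, 0.4452, 0.2969]
eef_rot: [3.135, -0.002, 1.871]
ft_force: [-0.5, -0.5, -0.5]
gripper_width: 0.747
```

```bash
python3 st.py
```

```text
6.95 [0.5188 0.4452 0.2969] [ 3.1355e+00 -2.0000e-03  1.8708e+00] F [-0.54 -0.5  -0.5 ] T [ 0.005 -0.012 -0.025] 0.7466088908695618 [0.613 0.682 1.507 0.    0.946 0.313]
```

The left cap turned freely for about 0.48 rad, then stopped firmly with torque rising to 0.356 N m. Next is the pointer.

Emit:
move_arm --commands '[{"xyz": [0, 0, 0], "angular": [0, 0, 0.146]}, {"xyz": [0, 0, 0], "angular": [0, 0, 0.146]}, {"xyz": [0, 0, 0], "angular": [0, 0, 0.146]}, {"xyz": [0, 0, 0], "angular": [0, 0, 0.146]}, {"xyz": [0, 0, 0], "angular": [0, 0, 0.146]}]'

```text
t: 7.45
ee_pos: [0.5183, 0.4447, 0.2918]
eef_rot: [-3.141, 0.001, 1.135]
ft_force: [0.3, 0.6, -0.6]
gripper_width: 0.747
```

Emit:
move_arm --commands '[{"xyz": [0, 0, 0], "angular": [0, 0, 0.146]}, {"xyz": [0, 0, 0], "angular": [0, 0, 0.146]}, {"xyz": [0, 0, 0], "angular": [0, 0, 0.146]}, {"xyz": [0, 0, 0], "angular": [0, 0, 0.146]}, {"xyz": [0, 0, 0], "angular": [0, 0, 0.146]}]'

```text
t: 7.95
ee_pos: [0.5183, 0.4447, 0.2918]
eef_rot: [3.141, 0.001, 0.405]
ft_force: [-0.7, 0.2, 0.1]
gripper_width: 0.747
```

```bash
python3 st.py
python3 - <<'E'
from station import env
from h import *
s=env.get_state();print(delta(s,(0.4322,0.4417),0.212).round(4))
E
```

```text
7.95 [0.5183 0.4447 0.2918] [3.1415e+00 1.0000e-03 4.0470e-01] F [-0.73  0.25  0.12] T [ 0.    -0.056 -0.046] 0.7468807059874428 [0.613 0.688 1.511 0.    0.944 1.779]
[-0.0803 -0.0311  0.0799]
```

Emit:
move_arm --commands '[{"xyz": [-0.027, -0.0105, 0], "angular": [0, 0, -0.006]}, {"xyz": [-0.027, -0.0105, 0], "angular": [0, 0, 0]}, {"xyz": [-0.026, -0.01, 0], "angular": [0, 0, 0]}, {"xyz": [0, 0, 0.02], "angular": [0, 0, 0]}, {"xyz": [0, 0, 0], "angular": [0, 0, 0]}]'

```text
t: 8.45
ee_pos: [0.4318, 0.4407, 0.2707]
eef_rot: [3.141, 0.003, 0.418]
ft_force: [0.8, -0.4, -0.3]
gripper_width: 0.753
```

```bash
python3 st.py
python3 - <<'E'
from station import env
from h import *
s=env.get_state();print(delta(s,(0.4322,0.4417),0.212).round(4))
for n in ("wrist","top"):
    c=env.capture(n);cv2.imwrite(f"pics/{n}2.png",c["frame"])
E
```

```text
8.45 [0.4318 0.4407 0.2707] [3.1406 0.0035 0.4175] F [ 0.75 -0.45 -0.26] T [-0.033 -0.041  0.03 ] 0.7530050110281412 [0.689 0.635 1.704 0.    0.806 1.842]
[ 0.001  -0.0008  0.0587]
```

View pics/wrist2.png

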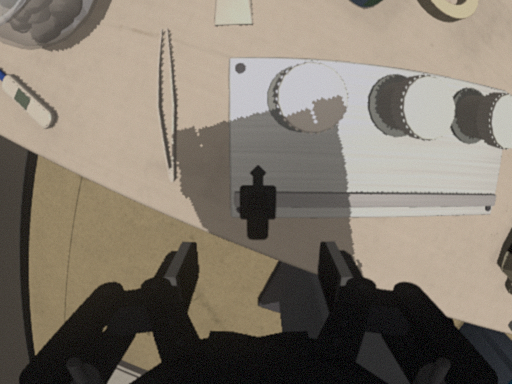

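The fin at about (258,215) is centred between the fingers, near x = 190 and 335. I'm descending and gripping.

Emit:
move_arm --commands '[{"xyz": [0.001, 0, 0.02], "angular": [0, 0, 0]}, {"xyz": [0, 0, 0.02], "angular": [0, 0, 0]}, {"xyz": [0, 0, 0.012], "angular": [0, 0, 0]}, {"xyz": [0, 0, 0.005], "angular": [0, 0, 0]}, {"xyz": [0, 0, 0], "angular": [0, 0, 0]}]'

```text
t: 9.05
ee_pos: [0.4339, 0.4413, 0.2155]
eef_rot: [3.141, 0.0, 0.417]
ft_force: [0.9, 0.2, 0.3]
gripper_width: 0.752
```

Emit:
move_arm --commands '[{"xyz": [0, 0, 0], "angular": [0, 0, 0]}, {"xyz": [0, 0, 0], "angular": [0, 0, 0]}, {"xyz": [0, 0, 0], "angular": [0, 0, 0]}, {"xyz": [0, 0, 0], "angular": [0, 0, 0]}, {"xyz": [0, 0, 0], "angular": [0, 0, 0]}]' --hand -1 --newtons 20

```text
t: 9.55
ee_pos: [0.4337, 0.4414, 0.2163]
eef_rot: [-3.141, -0.001, 0.417]
ft_force: [-0.1, -0.7, 5.8]
gripper_width: 0.159
```

Emit:
move_arm --commands '[{"xyz": [0, 0, 0], "angular": [0, 0, 0]}, {"xyz": [0, 0, 0], "angular": [0, 0, 0]}, {"xyz": [0, 0, 0], "angular": [0, 0, 0]}]'

```text
t: 9.85
ee_pos: [0.4337, 0.4414, 0.2163]
eef_rot: [-3.141, -0.001, 0.417]
ft_force: [-0.3, -1.6, 5.6]
gripper_width: 0.161
```

```bash
python3 st.py
python3 - <<'E'
from station import env
from h import *
s=env.get_state()
u=np.array([.3993,-.9168]);x=np.array([.9168,.3993])
p=s["ee_pos"][:2]
print("to left cap along -y",(np.array(L)-p)@u,"x",(np.array(L)-p)@x)
t=p+u*((np.array(L)-p)@u); print(delta(s,t))
E
```

```text
9.85 [0.4337 0.4414 0.2163] [-3.1413e+00 -9.0000e-04  4.1660e-01] F [-0.27 -1.62  5.6 ] T [-0.151  0.194 -0.167] 0.1612557516856734 [0.688 0.713 1.73  0.    0.698 1.842]
to left cap along -y 0.03136306454063018 x 0.07843604166063034
[-1.84619970e-04  3.13619349e-02 -1.07045275e-05]
```

Emit:
move_arm --commands '[{"xyz": [0, 0.008, 0], "angular": [0, 0, 0]}, {"xyz": [0, 0.008, 0], "angular": [0, 0, 0]}, {"xyz": [0, 0.008, 0], "angular": [0, 0, 0]}, {"xyz": [0, 0.0075, 0], "angular": [0, 0, 0]}, {"xyz": [0, 0, 0], "angular": [0, 0, 0]}]'

```text
t: 10.35
ee_pos: [0.4467, 0.4119, 0.2163]
eef_rot: [-3.141, -0.0, 0.416]
ft_force: [-0.6, -2.1, 6.1]
gripper_width: 0.162
```

```bash
python3 st.py
```

```text
10.35 [0.4467 0.4119 0.2163] [-3.1415e+00 -4.0000e-04  4.1610e-01] F [-0.65 -2.14  6.08] T [-0.298  0.208 -0.139] 0.16246781421299145 [0.636 0.702 1.759 0.    0.68  1.791]
```

Emit:
move_arm --commands '[{"xyz": [0, 0, 0], "angular": [0, 0, 0]}, {"xyz": [0, 0, 0], "angular": [0, 0, 0]}, {"xyz": [0, 0, 0], "angular": [0, 0, 0]}, {"xyz": [0, 0, 0], "angular": [0, 0, 0]}]' --hand 0.3

```text
t: 10.75
ee_pos: [0.4463, 0.4126, 0.2156]
eef_rot: [-3.142, 0.0, 0.417]
ft_force: [0.5, -0.2, 0.8]
gripper_width: 0.646
```

Emit:
move_arm --commands '[{"xyz": [0, 0, -0.02], "angular": [0, 0, 0]}, {"xyz": [0, 0, -0.03], "angular": [0, 0, 0]}, {"xyz": [0, 0, -0.03], "angular": [0, 0, 0]}, {"xyz": [0, 0, -0.03], "angular": [0, 0, 0]}, {"xyz": [0, 0, 0], "angular": [0, 0, 0]}]'

```text
t: 11.25
ee_pos: [0.4466, 0.4129, 0.3295]
eef_rot: [-3.14, -0.006, 0.417]
ft_force: [0.1, 0.6, -0.0]
gripper_width: 0.652
```

Emit:
move_arm --commands '[{"xyz": [0, -0.04, -0.02], "angular": [0, 0, 0]}, {"xyz": [0, -0.04, -0.02], "angular": [0, 0, 0]}, {"xyz": [0, -0.04, -0.02], "angular": [0, 0, 0]}, {"xyz": [0, -0.04, -0.02], "angular": [0, 0, 0]}, {"xyz": [0, 0, 0], "angular": [0, 0, 0]}]'

```text
t: 11.75
ee_pos: [0.3792, 0.5623, 0.4074]
eef_rot: [-3.139, -0.003, 0.421]
ft_force: [0.2, -1.1, 0.9]
gripper_width: 0.653
```

```bash
python3 st.py
python3 - <<'E'
from station import env
from h import *
for n in ("top","side"):
    c=env.capture(n);W=world(c);f=c["frame"]
    b=(200,180,370,300) if n=="top" else (165,180,330,280)
    b=(170,140,360,290) if n=="top" else b
    cv2.imwrite(f"pics/{n}3.png",cv2.resize(f[b[1]:b[3],b[0]:b[2]],None,fx=4,fy=4,interpolation=cv2.INTER_CUBIC))
    z=np.nan_to_num(W[...,2]); m=(z>0.058)&(z<0.075); k=np.zeros_like(m);k[b[1]:b[3],b[0]:b[2]]=1;m&=k
    k,l,st,ce=cv2.connectedComponentsWithStats(m.astype(np.uint8))
    for i in range(1,k):
        if st[i,4]>15: 
            q=np.nanmean(W[l==i],0); r=q[:2]-np.array([.5223,.359]); print(n,ce[i],st[i,4],q.round(4),"rack",(r@[.9168,.3993]).round(4),(r@[-.3993,.9168]).round(4))
E
```

```text
11.75 [0.3792 0.5623 0.4074] [-3.1391 -0.0033  0.4207] F [ 0.16 -1.05  0.87] T [-0.037 -0.01  -0.052] 0.6529268151475571 [8.800e-01 5.660e-01 1.413e+00 1.000e-03 1.158e+00 2.030e+00]
top [217.27407407 156.32592593] 135 [0.6287 0.4342 0.0696] rack 0.1275 0.0265
top [295.07809111 175.67462039] 461 [0.5815 0.2981 0.0646] rack 0.03 -0.0795
top [256.23991507 196.55838641] 471 [0.5498 0.371  0.0647] rack 0.03 -0.0
top [216.54393305 217.71548117] 478 [0.5183 0.4441 0.0646] rack 0.0304 0.0796
top [238.16666667 257.51960784] 102 [0.4452 0.4119 0.0662] rack -0.0495 0.0793
side [266.90909091 181.24242424] 33 [0.6279 0.4271 0.0644] rack 0.124 0.0203
side [219.85915493 190.66197183] 213 [0.5189 0.4385 0.0645] rack 0.0286 0.0742
side [250.31818182 201.17355372] 242 [0.5505 0.3657 0.0646] rack 0.0285 -0.0051
side [193.48192771 205.39759036] 83 [0.4463 0.4078 0.0643] rack -0.0502 0.0751
side [283.96043165 212.87410072] 278 [0.582  0.2926 0.0646] rack 0.0283 -0.0847
```

View pics/top3.png

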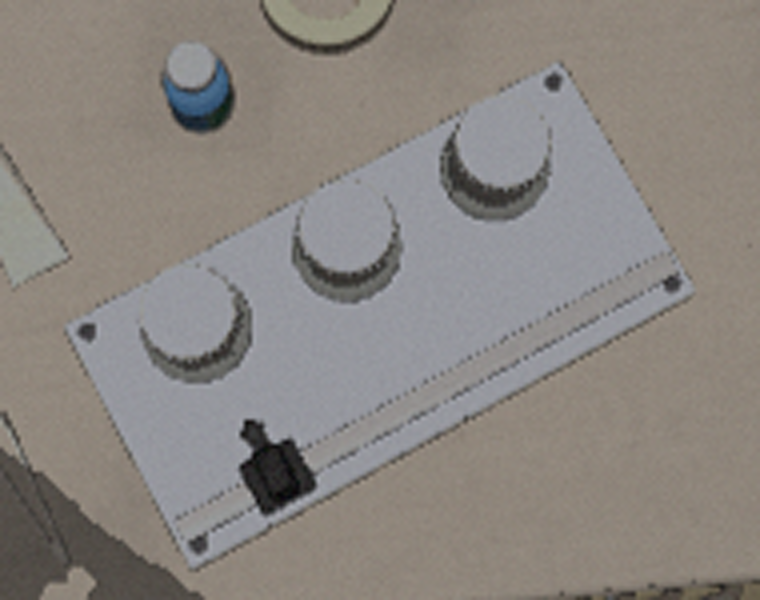

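The pointer at about (275,475) in the zoom now aims at the left jar. Its rack y is 79.3 mm against 79.6 mm for the cap, and the vial and tape haven't moved.

```bash
python3 -c "
from station import env
print(env.hand_in())"
```

```text
the job is handed in; nothing more can be done
None
```

The left jar had the loose cap. I screwed it down and moved the pointer to it, and the job is handed in (last arm reading 11.75 s of the 64 s allowed).

- **Cap:** it turned clockwise with only 0.02 to 0.09 N m of drag for about 0.48 rad. It then stopped firmly: torque rose to 0.27 N m, then to 0.36 N m with another 0.015 rad of twist, about 5 N m per rad. I eased back 0.045 rad before letting go.
- **Other caps:** I didn't grip or twist the middle and right caps, since only one jar is loose and the left was clear.
- **Pointer:** I slid it 31.5 mm along its rail. In the last pictures it was 0.3 mm off the left cap's axis along the rail from the top camera, and 0.9 mm off the other way from the side camera; both are within the calibration error.
- **Surroundings:** the top camera put the vial in the same place before and after, and the tape looked unmoved. The arm was clear of everything at the end.

No check failed.

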